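Unclip the splash hood and rack the spun sample

ROBOT

A 6-joint arm with a two-finger parallel gripper is mounted at the origin on a cart in front of the work surface, level with it; the furniture and walls round the work are solid. World frame = base frame: x ahead of the robot, y to its left, z up, the work surface at z = 0. Lengths are in m, angles in degrees, forces in N, time in s.
With the tool pointing down it reaches from about 0.375 to 0.9 m from the base axis. Payload 3.1 kg.
Tool frame: the origin (TCP) lies at the very end of the fingers, on their centre line; the grasp point (between the pads) lies 19 mm behind it; z points along the fingers, y is the line along which they close (so a half turn about z gives the same grasp; the last joint's range is limited). The gripper opens to 87 mm and grips with 3 to 60 N. Pads are 19 mm wide; open, the fingers measure 117 mm over their backs; the gripper's body (75 mm by 190 mm) begins 51 mm behind the grasp point.
Start: joints at [-77.435, 30.224, 82.088, -0, 67.689, -10.227], TCP at [0.242, -0.576, 0.223] pointing down, gripper open.
Joint ranges: [-176.69, 176.69], [-43.24, 126.21], [12.49, 139.97], [-82, 262], [0, 151.66], [-163.58, 163.58]. Speed limits (degrees/s): [159.86, 159.86, 180, 180, 180, 180].

INTERFACE

Orientations are given as a 3x3 rotation matrix whose columns are the frame's x, y, z axes.
In Python, from rig import * gives the robot as it stands.
- The arm moves only by the tool jog_arm, never from a script. Its arguments are lists of equal length, an entry for each row: "delta_pos": the shift along the world's x, y, z in cm, a list of three; "turn": the turn about the world's z in degrees; "grip": the closure, from 0 (fully open) to 1 (shut). In form: {"delta_pos": [[x, y, z], ...], "turn": [turn, ...], "grip": [grip, ...]}. A call has 1 to 12 rows; each row is the pose to reach, as a shift and turn from the pose commanded when the call began; what a row does not reach only later rows make up. A row lasts 1/8 s, in which the tool goes at most 62.5 mm and 10.7 degrees, less where a joint would pass 70% of its speed; a pose out of reach is approached as far as the arm can. A call with a gripper value outside its range is refused whole. The fingers move at their own pace and stop on an object; the grip force is fixed at half the most. Time passes only in rows, so rows that repeat a pose let the fingers close. It gives the time, the measured TCP pose, the force, the opening and the grip force at its end, in the units of the state.
- read_state(): the state, without advancing time (a new reading comes with each control period).
- capture(name): name is "scene" or "top" or "wrist"; returns a dict with "color" (480x640x3 uint8, blue, green, red), "fovy" (degrees; the focal length in pixels is half the picture's height over the tangent of half this angle, whatever the lens; pixels are square), "cx", "cy" (the principal point, pixels), "k1" (the pictures are not rectified: a ray, as slopes to the right and down, at radius r is drawn at 1 + k1 r^2 times it, then the intrinsics apply), "camera_from_world" (4x4, takes a point from world to camera coordinates). Camera axes: x right, y up, looking along -z (the intrinsics and any distortion apply to the point x, -y, -z); pixel columns grow to the right and rows downward; lengths in m; the calibration is good to about 2 mm. A picture is of the moment at which its call begins. There is no depth.
- hand_in(): hands the job in; it is judged then, once.
The state is a dict: "time_s": time; "joint_positions": joint angles; "qvel": joint speeds; "tau": joint torques, N m; "position": TCP position; "tcp_rot": TCP orientation; "force": force on the tool from outside, world axes, zero at the start; "moment": the same for the moment, N m; "opening": opening from 0.0 (shut) to 1.0 (fully open); "grasp_force": force on a finger pad.
Only numpy, scipy, OpenCV 4.12 (cv2) and the standard library are available. Lean on these libraries where they do the work, as an engineer would, in place of code of your own. Each camera call takes 0.05 s, during which the arm holds its last target. There are 200 camera calls.

TASK

The spun blood sample is standing under the clear splash hood of the small two-place tube holder. Squeeze the hood's two blue side catches together, evenly and no harder than they need, until both hooks let go, keep them squeezed and lift the hood straight off without dragging or wrenching it against the holder, and stand it upright on the free worktop. Then move the purple-capped sample tube from the holder into a free hole of the tube rack, right down onto the rack's floor without forcing it, and leave the orange-capped balance tube and everything else where it is; drop nothing.

Things in the scene. Friction and masses are not known exactly. Their poses are not given: they have to be found in the camera images.
- holder: two-place tube holder: white block, 64 (x) x 31 (y) mm, top 42 mm above the worktop, on a grey foot 84 x 62 mm, fixed to the worktop by suction feet. Origin: centre of its underside; x along its two holes, z up. Holes 15.8 mm wide, floors 10 mm above the worktop. Along each y side runs a keeper flange, 25 mm out from the middle, 24 to 30 mm above the worktop
- holder_hole0 (a point): centre of the mouth of the holder's hole at x = -18 mm, 42 mm above the worktop
- holder_hole1 (a point): centre of the mouth of the holder's hole at x = +18 mm, 42 mm above the worktop
- hood_mid (a point): centre of the clear hood, a box without a bottom, 73 (x) x 37 (y) x 72 mm high, 0.1 to 0.17 kg; axes as the holder's (y from catch to catch). 36 mm from its lower edge and from its flat top. Clipped on, its lower edge is 16 mm, its top 88 mm above the worktop
- hood: the same hood; origin at the centre of its lower edge. It fits over the holder's block with 0.5 mm of play sideways and 1 mm upward before the hooks bear, and over tubes reaching 85 mm above the worktop: it must rise 70 mm before going sideways. It stands on its end walls. Hood and holder must not be loaded against each other (sideways, up or dragged down) with more than 20 N
- catch_left: blue spring catch on the hood's +y side, a rocking lever 28 mm long (x); origin on its hinge, 46 mm above the worktop. Pressing its thumb ridge, 26 mm above the hinge, toward the hood swings its hook, 25 mm below the hinge, out from 3 mm under the keeper flange. It cracks if pressed with more than 32 N
- catch_right: the same on the hood's -y side, its mirror image
- catch_left_ridge (a point): outermost line of the left catch's horizontal thumb ridge (8 mm thick, along x, slightly barrelled), at rest 33 mm out from the hood's middle, 72 mm above the worktop. Gives from about 4 N, then 2.5 N per mm; hook clear after about 3.5 to 4.5 mm, firm stop after 5.7 mm at 18 N; the ridge rises 1.5 mm on the way. Fingertips at least 54 mm above the worktop meet the ridge only
- catch_right_ridge (a point): the same on the right catch. Ridges 66 mm apart at rest, about 55 mm against both stops. The hood hardly shifts in the holder: a pinch 1 mm off its middle presses one ridge 5 N harder than the other and much more against a stop; this side force, felt at the wrist, shows which way to shift
- tube_mid (a point): centre of the purple-capped sample tube to be moved, 15 mm wide, 75 mm tall, 11 g, 37.5 mm above its foot; it stands upright in one of the holder's two holes and sticks out 43 mm
- balance_mid (a point): centre of the orange-capped balance tube, same size, in the holder's other hole; stays there
- rack: blue-grey tube rack, fixed, 128 x 44 mm. Origin: centre of its underside; x along its row of four holes, z up. Floor 6 mm, pierced upper plate 42 to 48 mm above the worktop, end plates 52 mm high. Holes 17.5 mm wide, 28 mm apart; a tube stands on the floor, centre 43.5 mm above the worktop. Other tubes fill the outer two holes, the inner two are free. Push a tube against it with 25 N at most
- rack_hole1 (a point): centre of the mouth of a free rack hole, at x = -14 mm, 48 mm above the worktop
- rack_hole2 (a point): centre of the mouth of the other free rack hole, at x = +14 mm, 48 mm above the worktop
- sample_tube: the same tube; origin at its foot
- rack_tube_a: purple-capped tube that already stands in the rack's end hole at x = -42 mm, 15 x 75 mm; origin at its foot; stays
- rack_tube_b: purple-capped tube that already stands in the rack's end hole at x = +42 mm, 15 x 75 mm; origin at its foot; stays
- vial_green: glass vial with a green label, 24 mm wide, 54 mm tall, on the worktop; origin at its foot; stays
- vial_red: brown glass vial with a red label, 24 mm wide, 54 mm tall, on the worktop; origin at its foot; stays
- syringe: syringe lying on the worktop, 16 x 138 x 19 mm, along its y axis; origin on the worktop; stays
Not all that is in view belongs to the job. Leave any brown look-alike of the holder alone.

How it is judged (in metres and radians):
On the way, in this order (a step that is already met when the one before it is completed fails the run):
1. the hood is lifted clear of the holder and its tubes (z of hood_mid in the frame of holder above 0.115 m), for 0.1 s.
2. the hood stands upright on the worktop, let go (height (world z) of hood_mid below 0.04 m and angle between hood_mid's own z axis and vertical below 0.08 rad and horizontal distance between hood_mid and holder above 0.075 m and contact force between the fingers and hood below 0.05 N and linear speed of hood below 0.02 m/s), for 0.2 s.
3. the sample tube stands in a free rack hole, let go ((horizontal distance between tube_mid and rack_hole1 below 0.004 m or horizontal distance between tube_mid and rack_hole2 below 0.004 m) and height (world z) of tube_mid below 0.0475 m and angle between tube_mid's own z axis and vertical below 0.08 rad and contact force between the fingers and sample_tube below 0.05 N), for 0.2 s.
At the end, for the whole second after the job is handed in: The hood stands upright (5 degrees) on the worktop, its centre over 75 mm from the holder's; the sample tube stands upright in a free rack hole (within 4 mm of its middle), down on the rack's floor (4 mm); balance tube, racked tubes, vials and syringe within 12 mm of their places; all at rest (height (world z) of hood_mid below 0.04 m and angle between each of hood_mid, tube_mid's own z axis and vertical below 0.08 rad and horizontal distance between hood_mid and holder above 0.075 m and (horizontal distance between tube_mid and rack_hole1 below 0.004 m or horizontal distance between tube_mid and rack_hole2 below 0.004 m) and height (world z) of tube_mid below 0.0475 m and distance of each of balance_mid, rack_tube_a, rack_tube_b, vial_green, vial_red, syringe from where it was at the start of the episode below 0.012 m and linear speed of each of hood, sample_tube below 0.02 m/s); the robot touches nothing.
It fails at once if a catch is pressed harder than 32 N (contact force between the fingers and catch_left above 32 N or contact force between the fingers and catch_right above 32 N).
It fails at once if the hood is pushed, pulled or wrenched against the holder with more than 20 N (contact force between hood and holder above 20 N).
It fails at once if the hood or the sample tube is let go in the air ((height (world z) of hood_mid above 0.046 m and horizontal distance between hood_mid and holder above 0.05 m and contact force between the fingers and hood below 0.05 N) or (height (world z) of tube_mid above 0.056 m and horizontal distance between tube_mid and holder above 0.035 m and contact force between the fingers and sample_tube below 0.05 N)).
It fails at once if the sample tube is forced against the rack with more than 25 N (contact force between sample_tube and rack above 25 N).
It fails at once if the balance tube, a racked tube, a vial or the syringe is moved more than 20 mm (distance of any of balance_mid, rack_tube_a, rack_tube_b, vial_green, vial_red, syringe from where it was at the start of the episode above 0.02 m).
It also fails if it takes over 72 s, if anything falls off the work surface, if the arm or the gripper's body presses on something with over 40 N, if the wrist force passes 120 N, or if a joint passes its speed limit or range.

## Working session

There is one attempt and no reset: what is moved stays moved. The work goes in short steps, Python scripts to look and compute and a tool call to move; the robot and the scene stay as the last step left them, time stands still between calls to the robot, and variables do not carry over. Pictures are saved under pics/ and viewed, at most 10 in all, crops included, and the job is handed in when it is done.

Besides the shell and the picture viewer there is one more tool, called after "Call:" as name(argument=value, ...), one argument or row to a line, values as JSON. jog_arm: Moves the arm, as the interface text tells. Its arguments: {"type":"object","properties":{"delta_pos":{"type":"array"},"turn":{"type":"array"},"grip":{"type":"array"}},"required":["delta_pos","turn","grip"]}

```bash
mkdir -p pics; cat > h.py <<'E'
from rig import *
import numpy as np, cv2
def foc(c): return 240/np.tan(np.radians(c["fovy"]/2))
def ray(c,u,v):
    f=foc(c); d=np.array([(u-c["cx"])/f,(v-c["cy"])/f]); s=d.copy()
    for _ in range(20): s=d/(1+c["k1"]*(s@s))
    T=np.array(c["camera_from_world"]); R=T[:3,:3]; o=-R.T@T[:3,3]
    return o, R.T@np.array([s[0],-s[1],-1])
def onz(c,u,v,z):
    o,d=ray(c,u,v); return o+d*(z-o[2])/d[2]
def proj(c,p):
    T=np.array(c["camera_from_world"]); q=T[:3,:3]@np.array(p)+T[:3,3]
    s=np.array([q[0],-q[1]])/-q[2]; s=s*(1+c["k1"]*(s@s)); return s*foc(c)+[c["cx"],c["cy"]]
E
python3 - <<'E'
from h import *
import pickle
for n in ("top","scene","wrist"):
    c=capture(n); cv2.imwrite(f"pics/{n}0.png",c["color"]); pickle.dump(c,open(n+"0.pkl","wb"))
    print(n,c["fovy"],c["k1"],ray(c,320,240))
print(read_state())
E
```

```text
top 45.02795456539826 0.005435908516654112 (array([ 0.33816721, -0.03868234,  1.15317825]), array([ 1.57978475e-01,  3.23505050e-04, -9.87474879e-01]))
scene 55.07734667341721 -0.008748719334289886 (array([-0.00465229,  0.33568104,  0.82529147]), array([ 0.52531786, -0.35495905, -0.77341859]))
wrist 59.92784013857937 -0.05018066762909478 (array([ 0.31073113, -0.54672917,  0.38433163]), array([-0.24549163, -0.12485762, -0.96157895]))
{'time_s': 0.15, 'joint_positions': array([-7.74364966e+01,  3.02675688e+01,  8.21404066e+01,  9.28886843e-04,
        6.76888401e+01, -1.02272382e+01]), 'qvel': array([ 0.01129509, -0.17291087, -0.13387506,  0.04216639, -0.11706793,
        0.03550806]), 'tau': array([ 1.14443687e-04, -4.40432882e+01, -1.76841938e+01,  6.33820379e-02,
        5.52967039e-02, -9.37396567e-05]), 'position': array([ 0.24201097, -0.57562829,  0.22178254]), 'tcp_rot': array([[ 9.21928202e-01,  3.87360639e-01, -3.52917304e-04],
       [ 3.87360672e-01, -9.21926775e-01,  1.65255030e-03],
       [ 3.14769030e-04, -1.66023902e-03, -9.99998572e-01]]), 'force': array([-1.30066195,  0.28989673,  0.04640248]), 'moment': array([ 0.06045437,  0.0161819 , -0.00210777]), 'grasp_force': 0.0, 'opening': 1.0015071850593615}
```

View pics/top0.png

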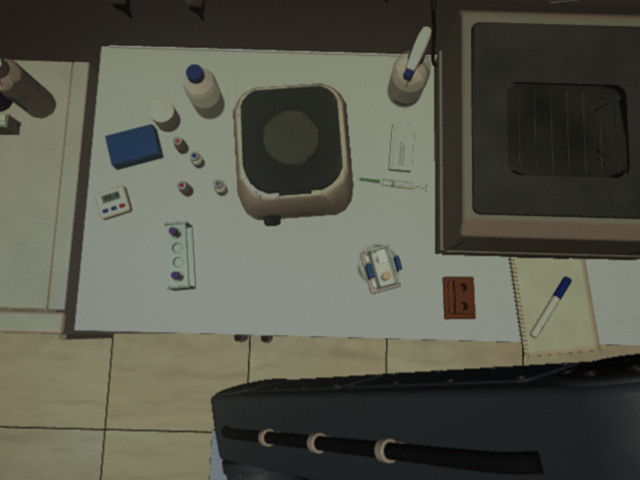

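View pics/scene0.png

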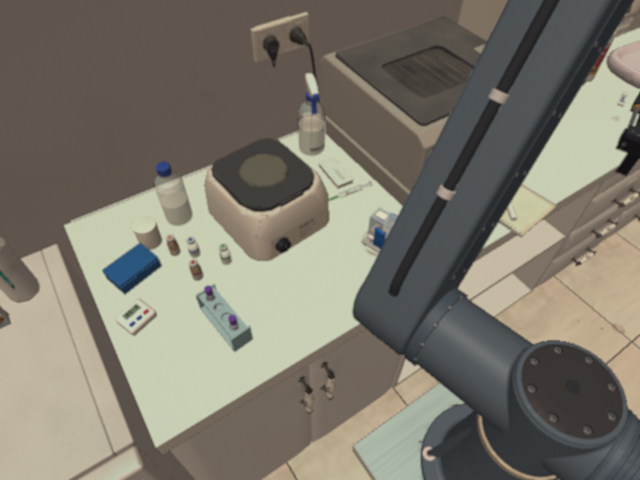

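The top view (up = +x, left = +y) shows the hooded holder with blue catches at about (380,268), the rack at (179,256) with free holes near (177,247) and (177,262), and the syringe at (395,183). 
Candidates for the holder are the white hooded block at (380,268) and the brown look-alike at (459,298). For the tube they are the cap under the hood and the rack's purple caps at (175,232) and (176,276). I choose the hooded block and check it in one crop.

```bash
python3 - <<'E'
from h import *
import pickle
c=pickle.load(open("top0.pkl","rb")); im=c["color"]
a=cv2.resize(im[230:310,340:420],None,fx=5,fy=5,interpolation=cv2.INTER_CUBIC)
b=cv2.resize(im[215:295,145:225],None,fx=5,fy=5,interpolation=cv2.INTER_CUBIC)
cv2.imwrite("pics/crop0.png",np.hstack([a,b]))
h=cv2.cvtColor(im,cv2.COLOR_BGR2HSV)
def blobs(lo,hi,x0,y0,x1,y1,z):
    m=cv2.inRange(h,lo,hi)[y0:y1,x0:x1]
    n,l,s,ce=cv2.connectedComponentsWithStats(m)
    for i in range(1,n):
        if s[i,4]>8:
            u,v=ce[i]+[x0,y0]; print(s[i],u.round(1),v.round(1),onz(c,u,v,z).round(4))
print("blue");blobs((100,120,50),(125,255,255),340,230,420,310,.072)
print("purple");blobs((125,60,30),(165,255,255),145,215,225,295,.081)
print("hood cap");blobs((125,40,30),(170,255,255),340,230,420,310,.085)
print(onz(c,177,247,.048),onz(c,177,262,.048),onz(c,380,268,.08))
E
```

```text
blue
[55 26  6 13 37] 397.7 262.1 [ 0.4732 -0.1856  0.072 ]
[26 34  7 14 53] 369.1 270.4 [ 0.4559 -0.132   0.072 ]
purple
[24 13  7  7 31] 172.2 230.7 [0.5195 0.2392 0.081 ]
[27 57  7  6 32] 174.7 274.8 [0.4369 0.2288 0.081 ]
hood cap
[0.49354467 0.23627937 0.048     ] [0.46454943 0.23430318 0.048     ] [ 0.46019918 -0.15158168  0.08      ]
```

View pics/crop0.png

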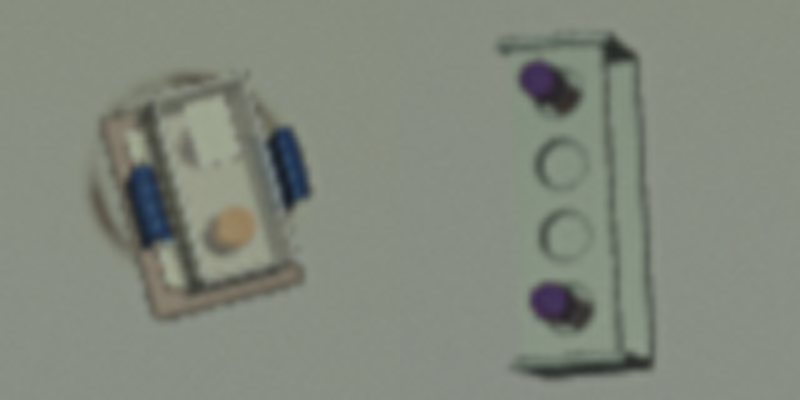

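Call:
jog_arm(
  delta_pos=[
    [2,5,0],
    [4,10.5,0],
    [6,16,0],
    [8,21,0],
    [10,26,0],
    [12,30.5,0],
    [15,34,0],
    [18.5,38,0],
    [22.3,41.7,0],
    [22.3,41.7,0],
    [22.3,41.7,0],
  ],
  turn=[0,0,-2,-4,-6,-8,-9,-9,-9,-9,-9],
  grip=[0,0,0,0,0,0,0,0,0,0,0],
)

```text
time_s: 1.52
position: [0.4646, -0.1591, 0.2223]
tcp_rot: [[0.971, 0.239, -0.001], [0.239, -0.971, 0.0], [-0.001, -0.0, -1.0]]
force: [-0.7, -0.3, -0.4]
opening: 1.002
grasp_force: 0.0
```

```bash
python3 - <<'E'
from h import *
import pickle
s=read_state(); print(s["position"],s["tcp_rot"].round(3),s["force"],s["time_s"])
c=capture("wrist"); cv2.imwrite("pics/w1.png",c["color"]); pickle.dump(c,open("w1.pkl","wb"))
E
```

```text
[ 0.46461979 -0.15909221  0.22226829] [[ 0.971  0.239 -0.001]
 [ 0.239 -0.971  0.   ]
 [-0.001 -0.    -1.   ]] [-0.68246048 -0.2845447  -0.40482418] 1.525
```

View pics/w1.png

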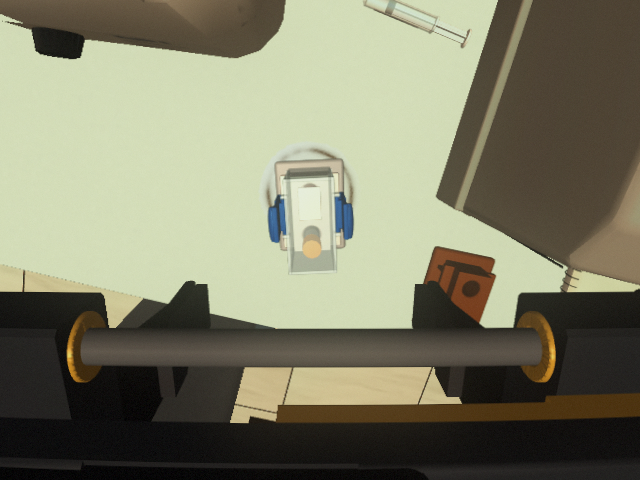

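The wrist view shows the hood at (311,220), its blue catches at (275,222) and (347,215), the orange cap at (312,248) nearest the robot, and a labelled patch over the far hole. The finger tips are at (205,290) and (415,290).

```bash
cat >> h.py <<'E'
def catches(c,z=.072):
    h=cv2.cvtColor(c["color"],cv2.COLOR_BGR2HSV); m=cv2.inRange(h,(95,110,40),(130,255,255))
    n,l,s,ce=cv2.connectedComponentsWithStats(m); out=[]
    for i in range(1,n):
        if s[i,4]>100:
            ys,xs=np.nonzero(l==i); out.append((s[i],ce[i],np.c_[xs,ys]))
    return out
E
python3 - <<'E'
from h import *
import pickle
c=pickle.load(open("w1.pkl","rb"))
for s,ce,p in catches(c):
    P=np.array([onz(c,u,v,.072)[:2] for u,v in p]); r=cv2.minAreaRect((P*1000).astype(np.float32))
    print(s,ce.round(1),onz(c,*ce,.072).round(4),r)
    # outer edge line
    left=ce[0]<311
    E=np.array([(p[p[:,1]==v][:,0].min()-.5 if left else p[p[:,1]==v][:,0].max()+.5,v) for v in np.unique(p[:,1])])
    Q=np.array([onz(c,u,v,.072)[:2] for u,v in E])
    print("outer\n",(Q*1000).round(1)[::4].tolist())
for u,v,z in [(285,178,.088),(335,177,.088),(289,274,.088),(337,272,.088),(275,162,.005),(343,159,.005)]: print(u,v,onz(c,u,v,z).round(4))
for y in (.016,.0): pass
g=cv2.cvtColor(c["color"],cv2.COLOR_BGR2GRAY)
cv2.imwrite("pics/w1c.png",cv2.resize(c["color"][140:290,250:370],None,fx=4,fy=4,interpolation=cv2.INTER_CUBIC))
E
```

```text
[335 197   8  35 197] [338.3 214.1] [ 0.475 -0.178  0.072] ((475.015869140625, -178.17617797851562), (26.81821060180664, 4.76802396774292), 16.59832191467285)
outer
 [[487.7, -174.0], [485.5, -177.7], [482.5, -178.5], [479.4, -179.3], [476.4, -180.1], [473.4, -181.0], [470.3, -181.8], [467.3, -182.6], [463.8, -181.9]]
[279 200   7  34 161] [282.  216.5] [ 0.4628 -0.1364  0.072 ] ((462.5677185058594, -136.32461547851562), (26.116498947143555, 3.8858845233917236), 16.621461868286133)
outer
 [[475.1, -132.4], [471.7, -131.6], [468.6, -132.3], [465.6, -133.0], [462.7, -134.4], [459.6, -135.1], [456.5, -135.8], [453.6, -137.3], [450.8, -139.5]]
[343 204  10  35 301] [347.5 220.6] [ 0.4718 -0.1862  0.072 ] ((471.3276672363281, -186.3147735595703), (27.057722091674805, 6.927957057952881), 15.416825294494629)
outer
 [[484.9, -185.0], [482.0, -186.6], [479.0, -187.4], [476.2, -189.0], [473.1, -189.8], [470.1, -190.7], [467.0, -191.5], [463.7, -191.6], [460.6, -192.5]]
[269 207  10  35 274] [273.2 224.2] [ 0.4552 -0.1311  0.072 ] ((455.0627136230469, -130.9805145263672), (27.20536994934082, 6.4774274826049805), 16.588993072509766)
outer
 [[468.3, -127.7], [464.5, -125.4], [461.4, -126.0], [458.4, -126.7], [455.3, -127.4], [452.1, -128.1], [449.2, -129.5], [446.2, -131.0], [443.2, -132.4]]
285 178 [ 0.4945 -0.1325  0.088 ]
335 177 [ 0.5037 -0.1669  0.088 ]
289 274 [ 0.4242 -0.1517  0.088 ]
337 272 [ 0.4345 -0.1867  0.088 ]
275 162 [ 0.4945 -0.118   0.005 ]
343 159 [ 0.5118 -0.1769  0.005 ]
```

View pics/w1c.png

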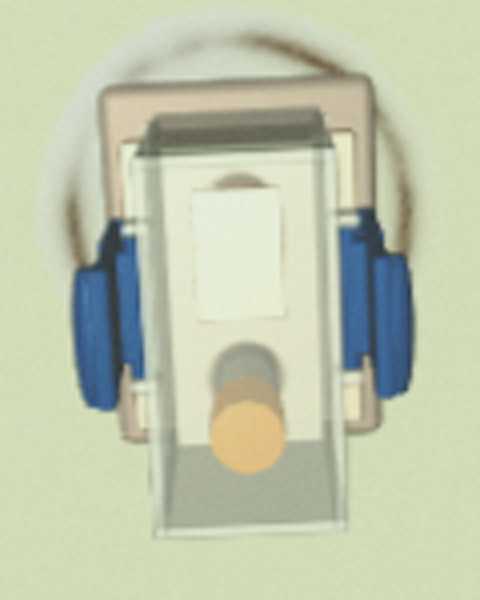

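The crop confirms the white holder and clear hood: catch outer edges at crop x≈75 and 412, orange cap at (248,437), and the sample under the white label at (237,255). The hood centre is about (0.4642, -0.159) with a yaw of about 15.7°, so I descend.

Call:
jog_arm(
  delta_pos=[
    [-0.04,0,-2],
    [-0.04,0.0,-6],
    [-0.04,0,-10],
    [-0.04,0,-13.5],
    [-0.04,0,-15.8],
    [-0.04,0,-16.4],
    [-0.04,0,-16.4],
    [-0.04,0,-16.4],
    [-0.04,0,-16.4],
  ],
  turn=[2,2,2,2,2,2,2,2,2],
  grip=[0,0,0,0,0,0,0.12,0.18,0.18],
)

```text
time_s: 2.7
position: [0.4653, -0.1596, 0.0595]
tcp_rot: [[0.962, 0.272, 0.002], [0.272, -0.962, -0.001], [0.001, 0.002, -1.0]]
force: [-0.2, 0.2, 0.1]
opening: 0.83
grasp_force: 0.0
```

```bash
python3 - <<'E'
from h import *
import pickle
s=read_state(); print(s["position"],s["tcp_rot"].round(3)[:2,0],s["force"],s["opening"],s["time_s"])
c=capture("wrist"); cv2.imwrite("pics/w2.png",c["color"]); pickle.dump(c,open("w2.pkl","wb"))
E
```

```text
[ 0.46527971 -0.15957754  0.05949819] [0.962 0.272] [-0.19819433  0.15028276  0.14135817] 0.8298886479502542 2.7
```

View pics/w2.png

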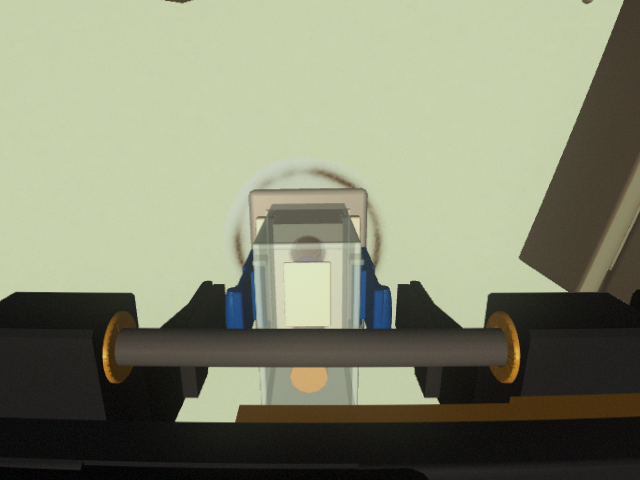

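The near view shows both fingers beside the ridges. The left gap (225–227) is slightly smaller than the right (391–397), so I shift about 0.7 mm toward the left catch before closing gently.

Call:
jog_arm(
  delta_pos=[
    [-0.06,0.06,0],
    [-0.06,0.06,0],
    [-0.06,0.06,0],
    [-0.06,0.06,0],
    [-0.06,0.06,0],
    [-0.06,0.06,0],
  ],
  turn=[0,0,0,0,0,0],
  grip=[0.2,0.22,0.24,0.26,0.26,0.26],
)

```text
time_s: 3.5
position: [0.4643, -0.1587, 0.0586]
tcp_rot: [[0.962, 0.272, 0.0], [0.272, -0.962, -0.0], [0.0, 0.0, -1.0]]
force: [-0.1, -0.0, 1.5]
opening: 0.741
grasp_force: 4.8
```

Call:
jog_arm(
  delta_pos=[
    [0,0,0],
    [0,0,0],
    [0,0,0],
    [0,0,0],
  ],
  turn=[0,0,0,0],
  grip=[0.28,0.3,0.31,0.31],
)

```text
time_s: 4.0
position: [0.4643, -0.1587, 0.0592]
tcp_rot: [[0.962, 0.272, 0.001], [0.272, -0.962, -0.0], [0.0, 0.001, -1.0]]
force: [-0.1, -0.5, 6.5]
opening: 0.695
grasp_force: 10.2
```

Call:
jog_arm(
  delta_pos=[
    [0,0,0.04],
    [0,0,0.08],
    [0,0,0.1],
    [0,0,0.12],
    [0,0,0.12],
  ],
  turn=[0,0,0,0,0],
  grip=[0.31,0.32,0.335,0.345,0.345],
)

```text
time_s: 4.62
position: [0.4643, -0.1587, 0.0597]
tcp_rot: [[0.962, 0.272, 0.0], [0.272, -0.962, -0.0], [0.0, 0.0, -1.0]]
force: [1.0, -0.7, 2.2]
opening: 0.657
grasp_force: 12.7
```

Call:
jog_arm(
  delta_pos=[
    [0,0,0.03],
    [0,0,0.05],
    [0,0,0.05],
  ],
  turn=[0,0,0],
  grip=[0.352,0.36,0.36],
)

```text
time_s: 5.0
position: [0.4639, -0.1584, 0.06]
tcp_rot: [[0.962, 0.272, -0.001], [0.272, -0.962, 0.0], [-0.0, -0.001, -1.0]]
force: [0.2, -0.4, -1.9]
opening: 0.641
grasp_force: 13.7
```

Call:
jog_arm(
  delta_pos=[
    [0,0,0.1],
    [0,0,0.2],
    [0,0,0.3],
    [0,0,0.4],
  ],
  turn=[0,0,0,0],
  grip=[0.36,0.36,0.36,0.36],
)

```text
time_s: 5.5
position: [0.464, -0.1584, 0.0643]
tcp_rot: [[0.962, 0.272, -0.0], [0.272, -0.962, 0.0], [-0.0, -0.0, -1.0]]
force: [0.0, 0.1, -1.0]
opening: 0.644
grasp_force: 13.8
```

Call:
jog_arm(
  delta_pos=[
    [0,0,0.4],
    [0,0,1],
    [0,0,1.8],
    [0,0,2.6],
    [0,0,3.4],
    [0,0,4.4],
    [0,0,5.4],
    [0,0,6.4],
    [0,0,7.4],
    [0,0,8],
    [0,0,8],
    [0,0,8],
  ],
  turn=[0,0,0,0,0,0,0,0,0,0,0,0],
  grip=[0.36,0.36,0.36,0.36,0.36,0.36,0.36,0.36,0.36,0.36,0.36,0.36],
)

```text
time_s: 7.0
position: [0.4639, -0.1584, 0.144]
tcp_rot: [[0.962, 0.272, -0.001], [0.272, -0.962, 0.0], [-0.0, -0.0, -1.0]]
force: [1.0, 0.4, -1.5]
opening: 0.644
grasp_force: 13.8
```

```bash
python3 - <<'E'
from h import *
import pickle
s=read_state(); print(s["position"],s["force"],s["opening"],s["time_s"])
for n in("top","wrist"):
    c=capture(n); pickle.dump(c,open(n+"3.pkl","wb")); cv2.imwrite(f"pics/{n}3.png",c["color"])
c=pickle.load(open("top0.pkl","rb"))
for p in [(190,330),(437,250),(300,240),(280,300)]: print(p,onz(c,*p,0).round(3))
a=cv2.imread("pics/top3.png")[200:340,100:480]; b=cv2.imread("pics/wrist3.png")
cv2.imwrite("pics/m3.png",np.vstack([cv2.resize(a,(640,236)),b[140:480]]))
E
```

```text
[ 0.46389406 -0.15844389  0.14402691] [ 0.96674517  0.36381097 -1.45895054] 0.644414049992094 7.0
(190, 330) [0.337 0.212 0.   ]
(437, 250) [ 0.509 -0.274  0.   ]
(300, 240) [0.522 0.002 0.   ]
(280, 300) [0.4   0.038 0.   ]
```

View pics/m3.png

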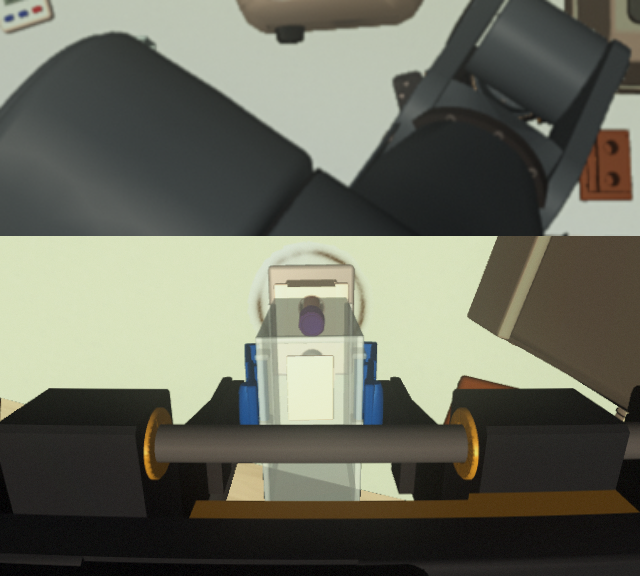

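The hood is up with both catches held. The purple-capped sample stands in the far hole, at wrist crop (312,320). I carry the hood to free worktop near (0.43, 0.02).

Call:
jog_arm(
  delta_pos=[
    [-0.2,1,0],
    [-0.7,3,0],
    [-1.3,6,0],
    [-2,9,0],
    [-2.6,12,0],
    [-3.1,15,0],
    [-3.4,17,0],
    [-3.4,17.8,0],
    [-3.4,17.8,-2],
    [-3.4,17.8,-5],
    [-3.4,17.8,-8],
    [-3.4,17.8,-9],
  ],
  turn=[0,0,0,0,0,0,0,0,0,0,0,0],
  grip=[0.36,0.36,0.36,0.36,0.36,0.36,0.36,0.36,0.36,0.36,0.36,0.36],
)

```text
time_s: 8.6
position: [0.4293, 0.0196, 0.053]
tcp_rot: [[0.962, 0.272, -0.003], [0.272, -0.962, 0.001], [-0.002, -0.001, -1.0]]
force: [-1.3, -0.2, -0.9]
opening: 0.641
grasp_force: 13.8
```

Call:
jog_arm(
  delta_pos=[
    [0,0,0],
    [0,0,-0.2],
    [0,0,-0.4],
    [0,0,-0.6],
    [0,0,-0.6],
  ],
  turn=[0,0,0,0,0],
  grip=[0.36,0.36,0.36,0.36,0.36],
)

```text
time_s: 9.22
position: [0.4302, 0.0194, 0.0484]
tcp_rot: [[0.962, 0.272, 0.0], [0.272, -0.962, -0.0], [0.0, 0.0, -1.0]]
force: [-0.5, 0.5, -0.9]
opening: 0.645
grasp_force: 13.8
```

Call:
jog_arm(
  delta_pos=[
    [0,0,-0.1],
    [0,0,-0.2],
    [0,0,-0.3],
    [0,0,-0.4],
    [0,0,-0.4],
  ],
  turn=[0,0,0,0,0],
  grip=[0.36,0.36,0.36,0.36,0.36],
)

```text
time_s: 9.85
position: [0.4301, 0.0194, 0.0441]
tcp_rot: [[0.962, 0.272, -0.0], [0.272, -0.962, 0.0], [-0.0, -0.0, -1.0]]
force: [-0.5, 0.2, -0.9]
opening: 0.648
grasp_force: 13.8
```

Call:
jog_arm(
  delta_pos=[
    [0,0,-0.05],
    [0,0,-0.1],
    [0,0,-0.1],
  ],
  turn=[0,0,0],
  grip=[0.36,0.36,0.36],
)

```text
time_s: 10.22
position: [0.4302, 0.0194, 0.0438]
tcp_rot: [[0.962, 0.272, 0.0], [0.272, -0.962, -0.0], [0.0, 0.0, -1.0]]
force: [-0.8, 0.1, 5.5]
opening: 0.644
grasp_force: 14.5
```

Call:
jog_arm(
  delta_pos=[
    [0,0,0.02],
    [0,0,0],
    [0,0,0],
    [0,0,-0.03],
    [0,0,-0.03],
    [0,0,-0.03],
    [0,0,0],
    [0,0,0],
  ],
  turn=[0,0,0,0,0,0,0,0],
  grip=[0.34,0.31,0.28,0.25,0.2,0.1,0,0],
)

```text
time_s: 11.22
position: [0.4302, 0.0194, 0.0433]
tcp_rot: [[0.962, 0.272, 0.0], [0.272, -0.962, -0.0], [0.0, 0.0, -1.0]]
force: [0.9, 0.5, 0.3]
opening: 0.978
grasp_force: 0.0
```

Call:
jog_arm(
  delta_pos=[
    [0,0,0],
    [0,0,2],
    [0,0,5],
    [0,0,9],
    [0,0,13],
    [0,0,17],
    [0,0,17],
    [0,0,17],
  ],
  turn=[0,0,0,0,0,0,0,0],
  grip=[0,0,0,0,0,0,0,0],
)

```text
time_s: 12.22
position: [0.4294, 0.0196, 0.2128]
tcp_rot: [[0.962, 0.272, -0.001], [0.272, -0.962, 0.0], [-0.001, -0.001, -1.0]]
force: [-0.5, -0.0, 0.5]
opening: 0.997
grasp_force: 0.0
```

```bash
python3 - <<'E'
from h import *
import pickle
s=read_state(); print(s["position"],s["force"],s["opening"],s["time_s"])
c=capture("wrist"); cv2.imwrite("pics/w4.png",c["color"]); pickle.dump(c,open("w4.pkl","wb"))
E
```

```text
[0.42936001 0.01958698 0.21278305] [-0.5350891  -0.00617236  0.5088618 ] 0.9968346093489807 12.225
```

View pics/w4.png

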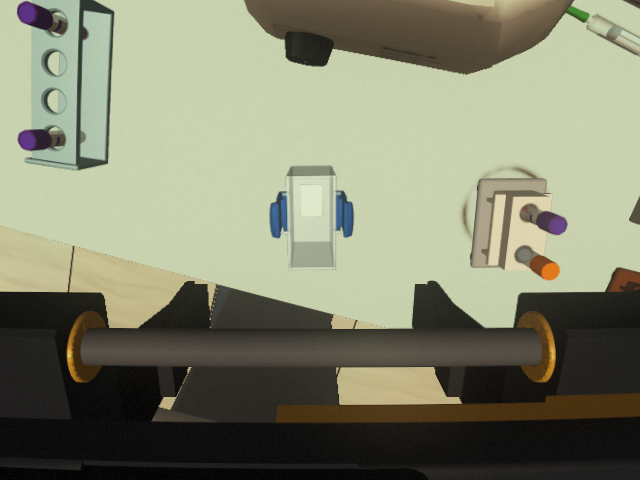

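The hood stands upright and free at (311,218). The purple cap is at (552,221), orange at (540,268), and the rack's free holes are at (55,62) and (54,100).

Call:
jog_arm(
  delta_pos=[
    [1,-3,0],
    [2.5,-8,0],
    [4,-13,0],
    [5,-16.5,0],
    [5.2,-17.4,0],
    [5.2,-17.4,0],
    [5.2,-17.4,0],
  ],
  turn=[0,0,0,0,0,0,0],
  grip=[0,0,0,0,0,0,0],
)

```text
time_s: 13.15
position: [0.4811, -0.1529, 0.2126]
tcp_rot: [[0.962, 0.273, -0.002], [0.273, -0.962, 0.002], [-0.002, -0.002, -1.0]]
force: [-0.4, 0.2, 0.5]
opening: 1.0
grasp_force: 0.0
```

```bash
cat >> h.py <<'E'
def blob(c,lo,hi,mn=60):
    m=cv2.inRange(cv2.cvtColor(c["color"],cv2.COLOR_BGR2HSV),lo,hi)
    n,l,s,ce=cv2.connectedComponentsWithStats(m)
    return [(s[i],ce[i]) for i in range(1,n) if s[i,4]>mn]
PUR=((120,60,40),(150,255,255)); ORA=((5,150,120),(18,255,255))
E
python3 - <<'E'
from h import *
import pickle
s=read_state(); print(s["position"],s["force"],s["time_s"])
c=capture("wrist"); cv2.imwrite("pics/w5.png",c["color"]); pickle.dump(c,open("w5.pkl","wb"))
for k in(PUR,ORA):
  for st,ce in blob(c,*k): print(st,ce,onz(c,*ce,.082))
c=pickle.load(open("w4.pkl","rb"))
for st,ce in blob(c,*PUR): print("w4",st,ce,onz(c,*ce,.078))
# rack hole px by hough
g=cv2.cvtColor(c["color"],cv2.COLOR_BGR2GRAY)[:190,:130]
print(cv2.HoughCircles(cv2.GaussianBlur(g,(3,3),0),cv2.HOUGH_GRADIENT,1,25,param1=80,param2=12,minRadius=9,maxRadius=17))
for p in[(55,62),(54,100)]:print(onz(c,*p,.048))
E
```

```text
[ 0.48108523 -0.15287755  0.21259189] [-0.40430955  0.23517504  0.52963213] 13.15
[304 219  18  19 282] [312.31560284 228.04609929] [ 0.48073544 -0.1535372   0.082     ]
[304 259  19  25 329] [312.3343465  272.68389058] [ 0.44752737 -0.1630395   0.082     ]
[437 275  54  17 334] [457.7754491  283.02994012] [ 0.46966564 -0.27163446  0.082     ]
[541 319  13  29 132] [547.65909091 331.89393939] [ 0.45023214 -0.3574616   0.082     ]
[ 67 321  11  31 118] [ 72.16949153 335.37288136] [0.34253308 0.00743695 0.082     ]
[ 69 357  14  25 100] [ 73.89 371.87] [0.30867098 0.00251233 0.082     ]
[538 358  17  24 114] [547.49122807 372.37719298] [ 0.41601679 -0.37386039  0.082     ]
w4 [ 17   1  36  29 658] [33.88449848 14.93920973] [0.51884854 0.23724203 0.078     ]
w4 [ 18 130  33  20 553] [ 33.90415913 139.44303797] [0.43689646 0.22729876 0.078     ]
w4 [547 216  20  19 282] [556.83333333 224.92907801] [ 0.48057315 -0.15698708  0.078     ]
[[[ 53.5  99.5  12.2]
  [ 52.5 137.5  12.7]
  [ 58.5  63.5  11.8]
  [ 54.5  24.5  12.8]
  [ 25.5  11.5  10.2]
  [ 26.5 139.5   9.4]]]
[0.49188938 0.23685453 0.048     ]
[0.46428831 0.23399608 0.048     ]
```

View pics/w5.png

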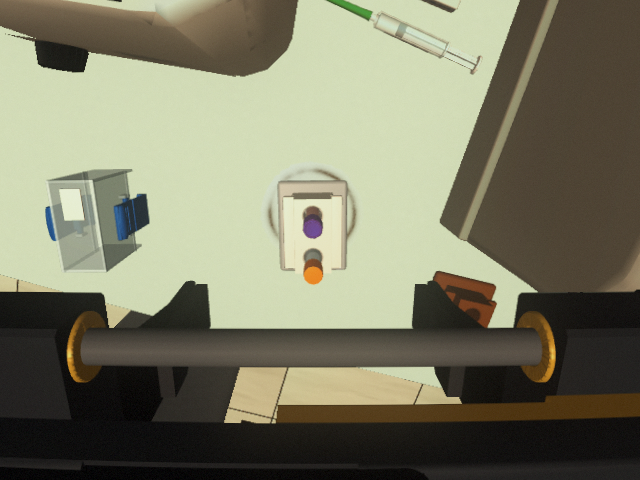

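The wrist view shows the purple cap at (312,228) and orange at (312,273), both upright, with the fingers straddling the purple one. I descend onto it.

Call:
jog_arm(
  delta_pos=[
    [0,-0.06,-3],
    [0,-0.06,-7],
    [0,-0.06,-11],
    [0,-0.06,-14],
    [0,-0.06,-15.3],
    [0,-0.06,-15.4],
    [0,-0.06,-15.4],
    [0,-0.06,-15.4],
  ],
  turn=[0,0,0,0,0,0,0,0],
  grip=[0,0,0.1,0.3,0.45,0.6,0.7,0.75],
)

```text
time_s: 14.2
position: [0.4829, -0.1555, 0.0604]
tcp_rot: [[0.962, 0.272, 0.002], [0.272, -0.962, -0.001], [0.002, 0.002, -1.0]]
force: [-0.1, 0.1, -0.0]
opening: 0.412
grasp_force: 0.0
```

Call:
jog_arm(
  delta_pos=[
    [0,0,0],
    [0,0,0],
    [0,0,0],
    [0,0,0],
  ],
  turn=[0,0,0,0],
  grip=[0.79,0.82,0.84,0.84],
)

```text
time_s: 14.7
position: [0.482, -0.155, 0.0593]
tcp_rot: [[0.962, 0.272, -0.0], [0.272, -0.962, 0.0], [-0.0, -0.001, -1.0]]
force: [0.6, -0.2, 1.8]
opening: 0.166
grasp_force: 2.7
```

Call:
jog_arm(
  delta_pos=[
    [0,0,0],
    [0,0,0],
    [0,0,0],
  ],
  turn=[0,0,0],
  grip=[0.86,0.88,0.88],
)

```text
time_s: 15.08
position: [0.4819, -0.1548, 0.0592]
tcp_rot: [[0.962, 0.272, -0.001], [0.272, -0.962, 0.001], [-0.0, -0.001, -1.0]]
force: [0.7, 2.1, 1.6]
opening: 0.154
grasp_force: 29.9
```

Call:
jog_arm(
  delta_pos=[
    [0,0,0.5],
    [0,0,2],
    [0,0,4],
    [0,0,6.5],
    [0,0,9],
    [0,0,10.6],
    [0,0,10.6],
  ],
  turn=[0,0,0,0,0,0,0],
  grip=[0.88,0.88,0.88,0.88,0.88,0.88,0.88],
)

```text
time_s: 15.95
position: [0.4834, -0.1562, 0.1674]
tcp_rot: [[0.962, 0.272, 0.004], [0.272, -0.962, -0.003], [0.003, 0.004, -1.0]]
force: [0.4, -0.1, 0.4]
opening: 0.153
grasp_force: 29.9
```

Call:
jog_arm(
  delta_pos=[
    [-1,2,0],
    [-3,6,0],
    [-4.5,11,0],
    [-6,16,0],
    [-7,21,0],
    [-8,26,0],
    [-8,31,0],
    [-8,35.5,0],
    [-8,38,0],
    [-8,38.8,0],
    [-8,38.8,0],
    [-8,38.8,0],
  ],
  turn=[0,-1,-2,-3,-4,-5,-6,-7,-8,-8.8,-8.8,-8.8],
  grip=[0.88,0.88,0.88,0.88,0.88,0.88,0.88,0.88,0.88,0.88,0.88,0.88],
)

```text
time_s: 17.45
position: [0.4016, 0.2319, 0.165]
tcp_rot: [[0.993, 0.121, -0.001], [0.121, -0.993, -0.001], [-0.001, 0.0, -1.0]]
force: [-0.0, 0.3, -0.6]
opening: 0.156
grasp_force: 29.9
```

```bash
python3 - <<'E'
from h import *
import pickle
s=read_state(); print(s["position"],s["tcp_rot"].round(3)[:2,0],s["force"],s["time_s"])
c=capture("wrist"); cv2.imwrite("pics/w6.png",c["color"]); pickle.dump(c,open("w6.pkl","wb"))
for st,ce in blob(c,*PUR): print(st,ce,onz(c,*ce,.078))
E
```

```text
[0.40160456 0.23190072 0.1650067 ] [0.993 0.121] [-0.01229211  0.3226148  -0.57614062] 17.45
[309  26  26  28 571] [320.91768827  40.3117338 ] [0.5194881  0.24076111 0.078     ]
[308 180  24  23 429] [319.74592075 190.92074592] [0.43580266 0.23072975 0.078     ]
[293 298  37  31 938] [310.29317697 314.93496802] [0.35351792 0.22644083 0.078     ]
```

View pics/w6.png

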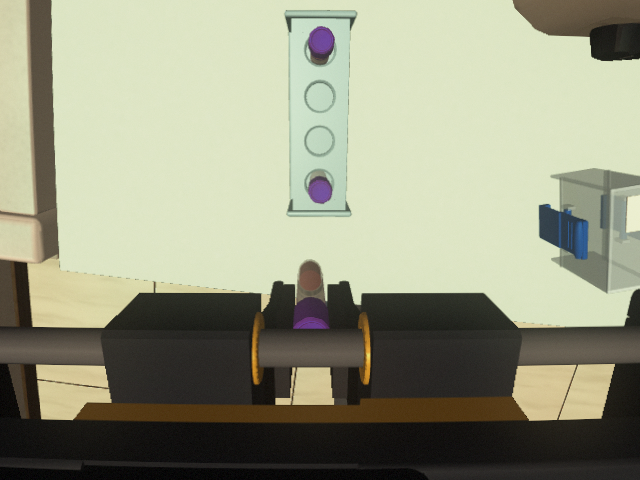

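The close view shows the rack with its free holes at (320,97) and (320,141) and the racked caps at (321,40) and (320,191). The held tube's foot is at about (310,270), and the hood is to the right.

```bash
python3 - <<'E'
from h import *
import pickle
c=pickle.load(open("w6.pkl","rb"))
g=cv2.cvtColor(c["color"],cv2.COLOR_BGR2GRAY)[60:175,285:355]
H=cv2.HoughCircles(cv2.resize(g,None,fx=4,fy=4,interpolation=cv2.INTER_CUBIC),cv2.HOUGH_GRADIENT,1,120,param1=60,param2=20,minRadius=45,maxRadius=80)
for x,y,r in H[0]: u,v=x/4+285,y/4+60; print(u,v,r/4,onz(c,u,v,.048).round(4))
R=read_state()["tcp_rot"]; p=read_state()["position"]
for z in (.0,.05): print("axis at foot-ish",z,proj(c,p-np.array([0,0,.049-z])))
roi=c["color"][250:300,292:330].astype(int); h=cv2.cvtColor(c["color"],cv2.COLOR_BGR2HSV)
for v in range(256,292,3):
    row=h[v,290:332]; print(v,"".join("#" if q else "." for q in (cv2.absdiff(c["color"][v,290:332],c["color"][v:v+1,285].repeat(42,0)).max(1)>25)))
E
```

```text
319.625 141.125 15.45 [0.4637 0.2337 0.048 ]
320.125 96.875 13.95 [0.4912 0.2369 0.048 ]
axis at foot-ish 0.0 [311.09630082 264.407012  ]
axis at foot-ish 0.05 [311.17988818 303.7456536 ]
256 ..........................................
259 .................#####....................
262 .............###############..............
265 ..........####################............
268 .........######################...........
271 ........########################..........
274 .......##########################.........
277 .......##########################.........
280 .......###########################........
283 .......###########################........
286 .....#################################....
289 .....#################################....
```

Call:
jog_arm(
  delta_pos=[
    [1.5,0,0],
    [3.5,0.1,0],
    [5.5,0.1,0],
    [6.2,0.1,0],
    [6.2,0.1,0],
    [6.2,0.1,0],
    [6.2,0.1,0],
    [6.2,0.1,0],
  ],
  turn=[0,0,0,0,0,0,0,0],
  grip=[0.88,0.88,0.88,0.88,0.88,0.88,0.88,0.88],
)

```text
time_s: 18.5
position: [0.4637, 0.2339, 0.1653]
tcp_rot: [[0.993, 0.122, -0.0], [0.122, -0.993, -0.0], [-0.0, -0.0, -1.0]]
force: [-0.1, 0.1, 0.6]
opening: 0.159
grasp_force: 29.9
```

```bash
python3 - <<'E'
from h import *
import pickle
s=read_state(); print(s["position"],s["time_s"])
c=capture("wrist"); pickle.dump(c,open("w7.pkl","wb"))
H=[.464,.2337,.048]
print("hole px",proj(c,H),"caps",[ (ce.round(1)) for st,ce in blob(c,*PUR)])
print("hole far",proj(c,[.4912,.2369,.048]))
g=cv2.cvtColor(c["color"],cv2.COLOR_BGR2GRAY); u,v=proj(c,[.4912,.2369,.048]); x0,y0=int(u)-30,int(v)-30
for x,y,r in cv2.HoughCircles(cv2.resize(g[y0:y0+60,x0:x0+60],None,fx=4,fy=4,interpolation=cv2.INTER_CUBIC),cv2.HOUGH_GRADIENT,1,120,param1=60,param2=15,minRadius=40,maxRadius=80)[0]:
    q=onz(c,x/4+x0,y/4+y0,.048); print("far hole",x/4+x0,y/4+y0,r/4,q.round(4))
E
```

```text
[0.46367823 0.23391859 0.16533683] 18.5
hole px [311.3669306  231.86399194] caps [array([311.2, 153.6]), array([310.4, 314.7])]
hole far [311.61683495 192.81816904]
far hole 311.375 192.375 14.9 [0.4915 0.2371 0.048 ]
```

Call:
jog_arm(
  delta_pos=[
    [0.03,-0.06,0],
    [0.03,-0.06,-2],
    [0.03,-0.06,-4],
    [0.03,-0.06,-5.8],
    [0.03,-0.06,-6.6],
    [0.03,-0.06,-7.2],
    [0.03,-0.06,-7.6],
    [0.03,-0.06,-7.6],
  ],
  turn=[0,0,0,0,0,0,0,0],
  grip=[0.88,0.88,0.88,0.88,0.88,0.88,0.88,0.88],
)

```text
time_s: 19.55
position: [0.4645, 0.2333, 0.0893]
tcp_rot: [[0.993, 0.122, 0.0], [0.122, -0.993, 0.0], [0.0, -0.0, -1.0]]
force: [-0.9, -0.1, 0.6]
opening: 0.154
grasp_force: 29.9
```

Call:
jog_arm(
  delta_pos=[
    [0,0,-0.7],
    [0,0,-1.4],
    [0,0,-2],
    [0,0,-2.6],
    [0,0,-3],
    [0,0,-3],
  ],
  turn=[0,0,0,0,0,0],
  grip=[0.88,0.88,0.88,0.88,0.88,0.88],
)

```text
time_s: 20.3
position: [0.4642, 0.2332, 0.0589]
tcp_rot: [[0.993, 0.122, -0.001], [0.122, -0.993, -0.0], [-0.001, 0.0, -1.0]]
force: [0.7, 0.1, 0.3]
opening: 0.159
grasp_force: 29.9
```

Call:
jog_arm(
  delta_pos=[
    [0,0,-0.1],
    [0,0,-0.2],
    [0,0,-0.3],
    [0,0,-0.3],
  ],
  turn=[0,0,0,0],
  grip=[0.88,0.88,0.88,0.88],
)

```text
time_s: 20.8
position: [0.4644, 0.2332, 0.0562]
tcp_rot: [[0.993, 0.122, -0.0], [0.122, -0.993, 0.0], [-0.0, -0.0, -1.0]]
force: [0.5, 0.0, 0.7]
opening: 0.155
grasp_force: 29.9
```

Call:
jog_arm(
  delta_pos=[
    [0,0,-0.05],
    [0,0,-0.1],
    [0,0,-0.1],
  ],
  turn=[0,0,0],
  grip=[0.88,0.88,0.88],
)

```text
time_s: 21.18
position: [0.4645, 0.2333, 0.0553]
tcp_rot: [[0.993, 0.122, 0.0], [0.122, -0.993, 0.0], [0.0, -0.0, -1.0]]
force: [-0.6, 0.2, -0.5]
opening: 0.157
grasp_force: 29.9
```

Call:
jog_arm(
  delta_pos=[
    [0,0,-0.05],
    [0,0,-0.1],
    [0,0,-0.1],
  ],
  turn=[0,0,0],
  grip=[0.88,0.88,0.88],
)

```text
time_s: 21.55
position: [0.4648, 0.2334, 0.0551]
tcp_rot: [[0.993, 0.122, 0.001], [0.122, -0.993, 0.0], [0.001, -0.0, -1.0]]
force: [-1.3, -0.8, 7.5]
opening: 0.156
grasp_force: 29.9
```

Floor reached at 7 N. I ease off slightly, release and rise.

Call:
jog_arm(
  delta_pos=[
    [0,0,0.07],
    [0,0,0.07],
    [0,0,0.07],
    [0,0,0.07],
    [0,0,0.07],
    [0,0,0.07],
    [0,0,0.07],
    [0,0,0.07],
    [0,0,0.07],
  ],
  turn=[0,0,0,0,0,0,0,0,0],
  grip=[0.88,0.84,0.8,0.75,0.7,0.65,0.6,0.6,0.6],
)

```text
time_s: 22.68
position: [0.4644, 0.2332, 0.055]
tcp_rot: [[0.993, 0.122, 0.0], [0.122, -0.993, 0.0], [0.0, -0.0, -1.0]]
force: [0.7, -0.2, 0.3]
opening: 0.401
grasp_force: 0.0
```

Call:
jog_arm(
  delta_pos=[
    [0,0,0],
    [0,0,1],
    [0,0,3],
    [0,0,6],
    [0,0,10],
    [-3,0,13],
    [-6,0,14],
    [-6,0,14],
    [-6,0,14],
    [-6,0,14],
  ],
  turn=[0,0,0,0,0,0,0,0,0,0],
  grip=[0.6,0.6,0.6,0.6,0.6,0.6,0.6,0.6,0.6,0.6],
)

```text
time_s: 23.92
position: [0.4055, 0.2333, 0.1947]
tcp_rot: [[0.993, 0.121, 0.0], [0.121, -0.993, 0.0], [0.0, -0.0, -1.0]]
force: [0.3, 0.9, -0.9]
opening: 0.404
grasp_force: 0.0
```

```bash
python3 - <<'E'
from h import *
s=read_state(); print(s["position"],s["force"],s["time_s"])
c=capture("wrist"); cv2.imwrite("pics/w8.png",c["color"])
for st,ce in blob(c,*PUR): print("wrist",st,ce.round(1),onz(c,*ce,.078).round(4))
for x,y,z in [(.464,.2335,.081),(.464,.2335,.070)]: print(proj(c,[x,y,z]))
print([ (st[:4],ce.round(0)) for st,ce in blob(c,(95,110,40),(119,255,255),100)])
E
```

```text
[0.40553967 0.2332524  0.19469266] [ 0.27029661  0.94587971 -0.86772214] 23.925
wrist [311  45  22  24 429] [321.4  56.7] [0.5194 0.2407 0.078 ]
wrist [311 137  21  22 365] [320.6 147.7] [0.4637 0.2341 0.078 ]
wrist [310 180  21  21 345] [320.2 190. ] [0.4358 0.2307 0.078 ]
[321.58699158 147.58927932]
[321.18736188 146.60679999]
[(array([630, 206,   5,  35], dtype=int32), array([632., 222.])), (array([551, 217,  12,  36], dtype=int32), array([557., 234.]))]
```

```bash
python3 -c "
from rig import *
print(hand_in())"
```

```text
the job is handed in; nothing more can be done
None
```

The hood is off and stands upright on the free worktop, the sample tube is down on the rack's floor in the free hole at x = -14 mm and let go, and the job was handed in at about 24 s (no verdict was returned).

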